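Push the shelf into the bench kiln, shut its door and start it

ROBOT

A 7-joint arm with a two-finger parallel gripper is mounted at the origin on the work surface. World frame = base frame: x ahead of the robot, y to its left, z up, the work surface at z = 0. Lengths are in m, angles in rad, forces in N, time in s.
With the tool pointing down it reaches from about 0.425 to 0.875 m from the base axis. Payload 9.9 kg.
Tool frame: the origin (TCP) lies at the very end of the fingers, on their centre line; the grasp point (between the pads) lies 19 mm behind it; z points along the fingers, y is the line along which they close (so a half turn about z gives the same grasp; the last joint's range is limited). The gripper opens to 85 mm and grips with 20 to 120 N. Pads are 22 mm wide; open, the fingers measure 114 mm over their backs; the gripper's body (76 mm by 85 mm) begins 54 mm behind the grasp point. The pads swing forward as they close: fully open they stand 13 mm farther back than shut.
Start: joints at [-1.216, 0.576, 0.025, 1.437, -0.015, 1.129, -0.057], TCP at [0.287, 0.611, 0.231] pointing down, gripper open.
Joint ranges: [-2.76, 2.76], [-0.34, 2.15], [-1.52, 1.57], [0.19, 2.46], [-1.09, 4.23], [0.17, 1.99], [-2.82, 2.82]. Speed limits (rad/s): [2.22, 2.22, 3.01, 3.01, 3.14, 3.14, 3.14].

INTERFACE

Orientations are given as a unit quaternion [w, x, y, z].
In Python, from station import manip gives the robot as it stands.
- The arm moves only by the tool carry_out, never from a script. Its argument "steps" is a list that holds one entry, the list of rows, each a list of 7 numbers: the turn, a rotation vector about the world's x, y, z in units of 5 degrees (1.0 is 5 degrees), then the shift along the world's x, y, z in units of 60 mm (1.0 is 60 mm), then the finger opening in mm, from 0 to 85.4. A call has 1 to 12 rows; each row shifts and turns the commanded pose from where the row before left it; what a row does not reach is not made up. A row lasts 1/8 s, in which the tool goes at most 62.5 mm and 10.7 degrees, less where a joint would pass 70% of its speed; a pose out of reach is approached as far as the arm can. A call is refused whole if a number of a shift passes 1 or a number of a turn 1, either way. A call with a gripper value outside its range is refused whole. The fingers move at their own pace and stop on an object; "force" is the grip in N (left out, the last holds). Time passes only in rows, so rows that do not move let the fingers close. It gives the time, the measured TCP pose, the force, the opening and the grip force at its end, in the units of the state.
- manip.get_state(): the state, without advancing time (a new reading comes with each control period).
- manip.get_image(name): name is "scene" or "top"; returns the picture (400x640x3 uint8, red, green, blue); there is no depth.
- manip.camera_model(name): a dict with "fx", "fy", "cx", "cy" (pixels), "R" (3x3) and "t" (3): a world point X has camera coordinates R X + t. Camera axes: x right, y down, z forward; pixel columns grow to the right and rows downward; lengths in m; the calibration is good to about 2 mm. A picture is of the moment at which its call begins. camera_model takes no time and is no camera call.
- manip.job_done(): hands the job in; it is judged then, once.
The state is a dict: "time": time; "joints": joint angles; "joint_vel": joint speeds; "joint_efforts": joint torques, N m; "eef_pos": TCP position; "eef_rot": TCP orientation; "wrist_force": force on the tool from outside, world axes, zero at the start; "wrist_torque": the same for the moment, N m; "width": finger opening in m; "grip_force": force on a finger pad.
Only numpy, scipy, OpenCV 4.12 (cv2) and the standard library are available. Lean on these libraries where they do the work, as an engineer would, in place of code of your own. Each camera call takes 0.05 s, during which the arm holds its last target. There are 200 camera calls.

TASK

Load the glass kiln and start it, pushing with the fingertips alone: slide the shelf of glass blanks in along the kiln floor until it stops against the back, then swing the door fully shut without slamming it, and then press the start button on the control box. Use your fingers and not the door to push the shelf, do not lift or tip it or grip the door, and keep the blanks on the shelf. Leave everything else on the bench where it stands.

Things in the scene. Friction and masses are not known exactly. Their poses are not given: they have to be found in the camera images.
- kiln: front-loading bench kiln, fixed to the bench, aluminium skin over cream firebrick. Origin: centre of its underside, on the bench; its +x runs from the mouth to the back, +y to the robot's left, z up. Casing x -115 to 115 mm, y -140 to 140, top at z = 315; it stands on a 60 mm steel stand. Low plug and probe on the top, well back
- kiln_mouth (a point): middle of the lower edge of the kiln's mouth: kiln x = -115, y = 0, at the chamber floor, z = 135 mm; axes as the kiln. The chamber is 170 mm wide, 120 high and 153 deep, open to the front (-x)
- control_box (a point): middle of the top panel of the grey control box bolted to the kiln's right side; axes as the kiln. The box is 160 long (x), 100 wide (y), from kiln y = -155 to -255 mm, top at z = 247 (front) to 300 mm (back); the black panel slopes down to the robot by 20 degrees and bears a flat display, three flat keys and, nearest the robot, the start button
- shelf: loose white kiln shelf, a plain slab 150 (its x) by 140 (its y) by 18 mm thick, about 0.6 kg, lying on the kiln floor and sticking 35 to 65 mm out of the mouth. Origin: centre of its underside; x points into the kiln. It drags with about 2 to 6 N and stays where it is left. Against the back wall its origin is 78 mm inside the mouth and its front edge 3 mm inside
- shelf_front (a point): middle of the shelf's front edge (the edge nearest the robot), at its top face; the edge face is 18 mm high below it
- blank_a: loose green glass blank 32 x 32 x 7 mm lying on the shelf; origin: centre of its underside
- blank_b: another such blank on the shelf
- blank_c: another such blank on the shelf
- door (a joint): hinge angle of the kiln door, rad: 0 shut, grows as it opens towards the robot, to 2.1 at most (starts 1.7 to 1.95). Slab 280 wide, 40 thick, z = 80 to 310 mm; open, it stands out at the mouth's left and its outer face looks left (+y). Damped, stiff hinge (0.15 N m): stays where it is left
- door_handle (a point): middle of the black upright bar handle, 22 mm thick, 110 high, on the door's outer face: 255 mm from the hinge, 185 mm above the bench, its middle 35 mm off the face; axes as door_hinge
- door_hinge (a point): point on the hinge axis at the height of the door's top edge (z = 310), mid-thickness. Its axes turn with the door: -y runs along the door from the hinge to the free edge (door from 7 to 287 mm), -x points out of the outer face, which is 20 mm from the axis
- door_face (a point): middle of the top edge of the door's outer face, 147 mm from the hinge; axes as door_hinge (-x out of the outer face)
- start (a joint): travel of the start button, m: 0 released, 0.006 fully pressed; spring, about 5 N to the bottom, and comes back when let go
- start_top (a point): centre of the top of the start button, a round grey plunger 28 mm across, 10 mm proud of a steel collar 44 mm across; the only thing on the panel that moves. Its z axis points out of the panel, 20 degrees from vertical, leaning to the robot; it is pushed along -z, straight down will do
- jar_a: screw-top glass jar of coloured frit, 48 mm wide, 70 high, on the bench right of the kiln's front; origin under its centre
- jar_b: another such jar
- jar_c: another such jar
- pliers: pliers lying flat, 190 mm long, 15 high, right of the shelf's path; origin at the rivet, on the bench
- paddle: graphite marver paddle lying flat, 240 long, 24 high, at the left; origin near the middle, on the bench
- torch: yellow gas bottle with a red torch head, 74 mm wide, 320 high, at the right; origin under the bottle
- rod_cup: white cup, 88 mm wide, 120 high, with glass rods up to 275 high, at the left of the kiln; origin under the cup
Mind the look-alikes: they are no part of the job. Of the things shaped like the shelf, the white one is meant.

How it is judged:
On the way, in this order (a step that is already met when the one before it is completed fails the run):
1. the shelf lies fully in, against the back of the chamber, while the door still stands open (x of shelf in the frame of kiln above -0.042 m and z of shelf in the frame of kiln below 0.139 m and y of shelf in the frame of kiln between -0.03 and 0.03 m and value of joint door above 0.8 rad), for 0.2 s.
2. the door is fully shut (value of joint door below 0.03 rad), for 0.2 s.
3. the start button is pressed down (value of joint start above 0.0045 m), for 0.05 s.
At the end, for the whole second after the job is handed in: the shelf lies flat on the kiln floor within 5 mm of the back wall (origin beyond kiln x = -42 mm), the door is within 0.03 rad of shut, the start button has been pressed and has come back, and the three blanks lie flat on the shelf (x of shelf in the frame of kiln above -0.042 m and z of shelf in the frame of kiln below 0.139 m and y of shelf in the frame of kiln between -0.03 and 0.03 m and value of joint door below 0.03 rad and value of joint start below 0.002 m and x of blank_a in the frame of shelf between -0.075 and 0.075 m and y of blank_a in the frame of shelf between -0.07 and 0.07 m and z of blank_a in the frame of shelf between 0.014 and 0.022 m and x of blank_b in the frame of shelf between -0.075 and 0.075 m and y of blank_b in the frame of shelf between -0.07 and 0.07 m and z of blank_b in the frame of shelf between 0.014 and 0.022 m and x of blank_c in the frame of shelf between -0.075 and 0.075 m and y of blank_c in the frame of shelf between -0.07 and 0.07 m and z of blank_c in the frame of shelf between 0.014 and 0.022 m and linear speed of shelf below 0.01 m/s); the robot touches nothing.
It fails at once if the shelf is lifted (over 8 mm) or tipped (over 6 degrees), or a blank is lifted from it or falls off it (z of shelf in the frame of kiln above 0.143 m or angle between shelf's own z axis and vertical above 0.105 rad or z of any of blank_a, blank_b, blank_c in the frame of shelf above 0.03 m or z of any of blank_a, blank_b, blank_c in the frame of shelf below 0.01 m).
It fails at once if the door is gripped between the fingers, across its thickness (contact force between the fingers and door_c0 above 2 N and contact force between the fingers and door_c1 above 2 N).
It fails at once if the door is slammed (faster than 2.5 rad/s) (velocity of joint door below -2.5 rad/s).
It fails at once if the start button is pressed with the door open (value of joint start above 0.003 m and value of joint door above 0.06 rad).
It fails at once if something else on the bench is moved over 20 mm or lifted (distance of any of jar_a, jar_b, jar_c, pliers, paddle, torch, rod_cup from where it was at the start of the episode above 0.02 m).
It also fails if it takes over 54 s, if anything falls off the work surface, if the arm or the gripper's body presses on something with over 40 N, if the wrist force passes 120 N, or if a joint passes its speed limit or range.

## Working session

There is one attempt and no reset: what is moved stays moved. The work goes in short steps, Python scripts to look and compute and a tool call to move; the robot and the scene stay as the last step left them, time stands still between calls to the robot, and variables do not carry over. Pictures are saved under pics/ and viewed, at most 10 in all, crops included, and the job is handed in when it is done.

Besides the shell and the picture viewer there is one more tool, called after "Emit:" as name([rows], argument=value, ...), one row to a line, values as JSON. carry_out: Moves the arm, as the interface text tells. Its arguments: {"type":"object","properties":{"steps":{"type":"array"},"force":{"type":"number"}},"required":["steps"]}

```bash
mkdir -p pics; python3 - <<'E'
from station import manip
import cv2
for n in ("scene","top"):
    im=manip.get_image(n); cv2.imwrite(f"pics/{n}0.png",im[:,:,::-1])
    c=manip.camera_model(n); print(n,{k:(v if not hasattr(v,'tolist') else v.tolist()) for k,v in c.items()})
s=manip.get_state(); print(s)
E
```

```text
scene {'fx': 456.6774311548013, 'fy': 456.6774311548013, 'cx': 322.63535430100706, 'cy': 199.07100573947912, 'R': [[-0.698640788808062, -0.7154501639123351, -0.005666671991718023], [-0.6758313471399587, 0.6625111319932249, -0.32300308080271356], [0.23484684038035802, -0.22183341259347886, -0.9463809479382466]], 't': [0.3931458171593999, 0.3985671166216025, 1.3640233491918765]}
top {'fx': 518.5043492702808, 'fy': 518.5043492702808, 'cx': 310.4434724202644, 'cy': 197.34167643464556, 'R': [[-0.004669248062259258, -0.9998526986121367, -0.016516028595304887], [-0.9877180543953537, 0.00719080119878417, -0.156081188487199], [0.15617696098973777, 0.015584397843593627, -0.9876061377896869]], 't': [0.07095610974143397, 0.5414755073077078, 2.062257553564204]}
{'time': 0.1, 'joints': array([-1.21582047,  0.57646427,  0.0248374 ,  1.43782517, -0.01500192,
        1.12898631, -0.05653474]), 'joint_vel': array([ 7.03902860e-05, -3.27117355e-03, -1.78669885e-03, -3.51945108e-03,
        2.74330300e-04, -1.85379182e-04, -1.94526890e-03]), 'joint_efforts': array([ 6.64930616e-03, -7.67310190e+01,  2.25785919e+00, -2.86609912e+01,
        1.57727546e-02,  8.51763325e-03,  2.93510240e-06]), 'eef_pos': array([0.28657775, 0.61070015, 0.23051733]), 'eef_rot': array([-1.28754140e-04,  2.17629629e-01,  9.76031138e-01, -7.38203958e-04]), 'wrist_force': array([-0.83456244,  0.09168923, -0.31330809]), 'wrist_torque': array([-0.02406234,  0.00353472,  0.00969386]), 'grip_force': 0.0, 'width': 0.08533768500890877}
```

View pics/scene0.png

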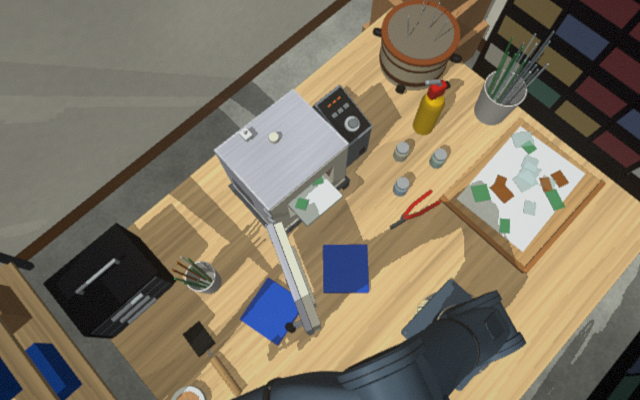

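View pics/top0.png

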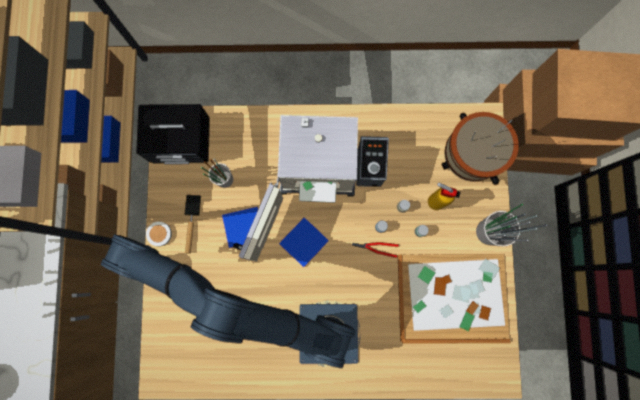

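```bash
python3 - <<'E'
import cv2
a=cv2.imread("pics/scene0.png")[80:340,205:385]; b=cv2.imread("pics/top0.png")[100:270,220:400]
cv2.imwrite("pics/c1.png",cv2.resize(a[:150],None,fx=4,fy=4,interpolation=cv2.INTER_CUBIC))
cv2.imwrite("pics/c2.png",cv2.resize(b[:150],None,fx=4,fy=4,interpolation=cv2.INTER_CUBIC))
E
```

```text
(no output)
```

View pics/c1.png

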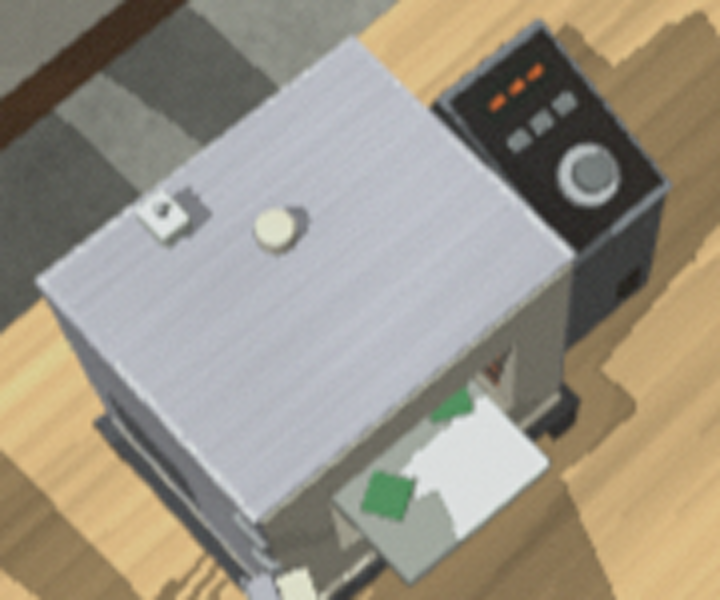

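View pics/c2.png

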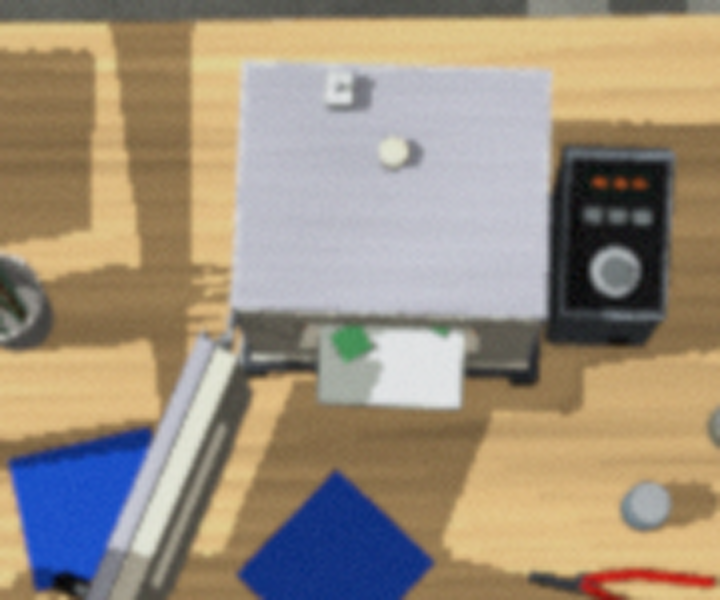

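```bash
cat > h.py <<'E'
import numpy as np
from scipy.optimize import least_squares
from station import manip
C={n:manip.camera_model(n) for n in("scene","top")}
def proj(n,X):
    c=C[n]; p=np.asarray(c["R"])@X+np.asarray(c["t"]); return np.array([c["fx"]*p[0]/p[2]+c["cx"],c["fy"]*p[1]/p[2]+c["cy"]])
def onz(n,uv,z):
    c=C[n];R=np.asarray(c["R"]);o=-R.T@np.asarray(c["t"]);d=R.T@np.array([(uv[0]-c["cx"])/c["fx"],(uv[1]-c["cy"])/c["fy"],1]);return o+d*(z-o[2])/d[2]
E
python3 - <<'E'
from h import *
K=[(.115,.14,.315),(.115,-.14,.315),(-.115,-.14,.315),(-.115,.14,.315)]
P={"scene":[(214.5,150.5),(294,89.5),(348,144.5),(270.5,210)],"top":[(280.5,115.5),(357.75,117.75),(357,179.5),(278,177.5)]}
def w(p,k): c,s=np.cos(p[2]),np.sin(p[2]); return np.array([p[0]+c*k[0]-s*k[1],p[1]+s*k[0]+c*k[1],k[2]])
f=lambda p:np.concatenate([proj(n,w(p,k))-u for n in P for k,u in zip(K,P[n])])
r=least_squares(f,[.7,0,0]); p=r.x; print("kiln",p,r.fun.round(1))
def loc(X): d=X[:2]-p[:2];c,s=np.cos(p[2]),np.sin(p[2]);return (c*d[0]+s*d[1],-s*d[0]+c*d[1],X[2])
for n,l in(("scene",[(342,195.75),(307.5,225.75)]),("top",[(335.5,202),(299.5,200.5)])):
    for u in l: X=onz(n,u,.153);print("shelf",n,X.round(4),np.round(loc(X),4))
for n,u in(("scene",(353,123)),("top",(373.75,168))): X=onz(n,u,.27);print("btn",n,X.round(4),np.round(loc(X),4))
X=[least_squares(lambda X:np.r_[proj("scene",X)-(353,123),proj("top",X)-(373.75,168)],[.7,-.2,.27]).x][0];print(X)
for u in((270,183.75),(243,249.5)):X=onz("top",u,.31);print("door outer",X.round(4),np.round(loc(X),4))
print("mouth",w(p,(-.115,0,.135)))
for n,u,z in(("top",(308,185.5),.157),("scene",(302,204),.157)):print("blank",onz(n,u,z))
E
```

```text
kiln [ 0.67941873  0.03496158 -0.03668949] [-0.5 -0.4 -0.7 -1.   1.8 -0.8 -0.9  1.1 -0.   0.1  0.1 -0.1 -0.3  0.7
 -0.2  0.4]
shelf scene [ 0.5061 -0.0255  0.153 ] [-0.171  -0.0668  0.153 ]
shelf scene [0.511  0.1102 0.153 ] [-0.1711  0.069   0.153 ]
shelf top [ 0.5057 -0.0301  0.153 ] [-0.1712 -0.0714  0.153 ]
shelf top [0.5125 0.1081 0.153 ] [-0.1695  0.067   0.153 ]
btn scene [ 0.6119 -0.1701  0.27  ] [-0.0599 -0.2074  0.27  ]
btn top [ 0.6125 -0.167   0.27  ] [-0.0594 -0.2043  0.27  ]
[ 0.60981389 -0.1664568   0.27805152]
door outer [0.5497 0.2072 0.31  ] [-0.136   0.1674  0.31  ]
door outer [0.317  0.2999 0.31  ] [-0.3719  0.2514  0.31  ]
mouth [0.56449612 0.03917992 0.135     ]
blank [0.57013054 0.07512498 0.157     ]
blank [0.56883645 0.07691648 0.157     ]
```

White shelf chosen at top (318,192), since the blue slabs at (303,243) and (240,228) are the look-alikes. The crop shows it sticking 56 mm out of the mouth with blanks on it. The door is at about 1.9 rad, and the start button is at scene (353,123). Next I raise the tool, turn it and go over the door.

Emit:
carry_out([
  [[0, 0, 0.92, 0.6, 0, 0.75, 40], [0, 0, 0.92, 0.6, 0, 0.75, 40], [0, 0, 0.92, 0.6, 0, 0.75, 40], [0, 0, 0.92, 0.6, 0, 0.75, 40], [0, 0, 0.92, 0, -0.9, 0, 40], [0, -1, 0, 0, -0.9, 0, 40], [0, -1, 0, 0, -0.9, 0, 40], [0, -1, 0, 0, -0.9, 0, 40], [0, -1, 0, 0, -0.9, 0, 40], [0, -1, 0, 0, -0.9, 0, 40], [0, -1, 0, 0, -0.9, 0, 40], [0, -1, 0, 0, -0.9, 0, 40]],
])

```text
time: 1.6
eef_pos: [0.4304, 0.1773, 0.4112]
eef_rot: [0.302, 0.018, 0.953, 0.006]
wrist_force: [0.1, -0.5, 1.4]
width: 0.0401
grip_force: 0.0
```

Emit:
carry_out([
  [[0, -1, 0, 0, -0.9, 0, 40], [0, 0, 0, 0, -0.9, 0, 40], [0, 0, 0, 0, -0.47, -0.7, 40], [0, 0, 0, 0.2, 0, -0.9, 40], [0, 0, 0, 0.2, 0, -0.9, 40], [0, 0, 0, 0, 0, -0.9, 40], [0, 0, 0, 0, 0, -0.8, 40], [0, 0, 0, 0, 0, -0.4, 40], [0, 0, 0, 0, 0, 0, 40]],
])

```text
time: 2.72
eef_pos: [0.4542, 0.0343, 0.3178]
eef_rot: [0.37, 0.016, 0.928, -0.025]
wrist_force: [-0.3, 0.0, 0.1]
width: 0.0399
grip_force: 0.0
```

```bash
python3 - <<'E'
from h import *
import cv2
s=manip.get_state();print(s["eef_pos"],s["wrist_force"])
a=manip.get_image("scene")[130:290,240:400,::-1];b=manip.get_image("top")[150:310,230:390,::-1]
f=lambda i:cv2.resize(i,(400,400),interpolation=cv2.INTER_CUBIC)
cv2.imwrite("pics/d1.png",np.hstack([f(a),f(b)]))
E
```

```text
[0.45415435 0.03427262 0.31777084] [-0.29135673  0.0348626   0.12124864]
```

View pics/d1.png

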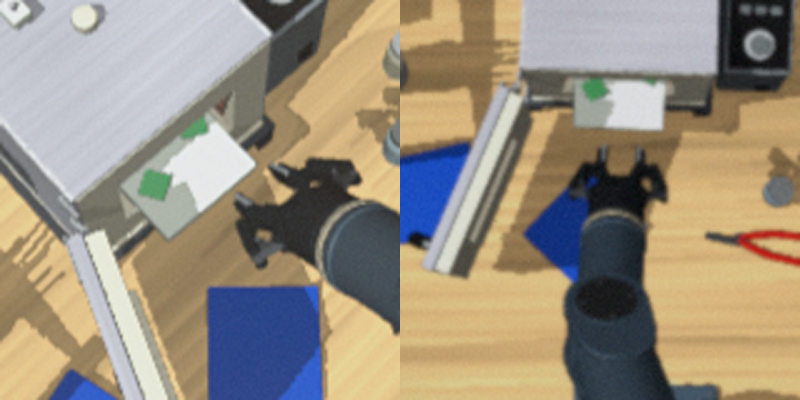

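```bash
python3 - <<'E'
from h import *
s=manip.get_state();print(s["joints"].round(3), s["eef_rot"])
E
```

```text
[ 0.051 -0.12  -0.454  2.449  1.213  0.305  0.027] [ 0.37061831  0.01459549  0.92835451 -0.02422673]
```

```bash
cat >> h.py <<'E'
from scipy.spatial.transform import Rotation as Ro
def turn(tilt,yaw=-0.0367):
    "world rotvec, units of 5 deg, to tool tilted forward by tilt deg, closing line along kiln y"
    s=manip.get_state();q=s["eef_rot"];A=Ro.from_quat([q[1],q[2],q[3],q[0]])
    B=Ro.from_euler('z',yaw)*Ro.from_euler('y',-tilt,degrees=True)*Ro.from_quat([0,1,0,0])
    return (np.degrees((B*A.inv()).as_rotvec())/5).round(2),s["eef_pos"],s["joints"].round(2),s["time"]
E
python3 -c "
from h import *
print(*turn(28))"
```

```text
[0.52 3.1  0.04] [0.45420863 0.03571798 0.31806349] [ 0.05 -0.12 -0.45  2.45  1.21  0.3   0.03] 2.825
```

Emit:
carry_out([
  [[0.17, 1, 0, 0.1, 0.1, 0, 40], [0.17, 1, 0, 0, 0, 0, 40], [0.17, 1, 0, 0, 0, -0.3, 40], [0, 0, 0, 0, 0, -0.8, 40], [0, 0, 0, 0, 0, -0.8, 40], [0, 0, 0, 0, 0, -0.8, 40], [0, 0, 0, 0, 0, -0.3, 40], [0, 0, 0, 0, 0, 0, 40]],
])

```text
time: 3.82
eef_pos: [0.458, 0.024, 0.2009]
eef_rot: [0.261, 0.019, 0.964, -0.044]
wrist_force: [-0.4, -0.1, 0.3]
width: 0.0401
grip_force: 0.0
```

```bash
python3 -c "
from h import *
print(*turn(28))"
```

```text
[0.88 0.45 0.26] [0.45802633 0.02395045 0.20092887] [ 0.11  0.16 -0.56  2.46  1.36  0.39 -0.14] 3.825
```

Emit:
carry_out([
  [[0.5, 1, 0.1, 0.2, 0.1, 0, 40], [0.4, 0.5, 0.1, 0.2, 0.1, 0, 40], [0, 0, 0, 0, 0.1, -0.4, 40], [0, 0, 0, 0, 0, -0.5, 40], [0, 0, 0, 0, 0, -0.2, 40], [0, 0, 0, 0, 0, 0, 40]],
])

```text
time: 4.58
eef_pos: [0.4764, 0.036, 0.1397]
eef_rot: [0.215, 0.02, 0.976, -0.02]
wrist_force: [-0.2, 0.0, 0.1]
width: 0.0401
grip_force: 0.0
```

```bash
python3 -c "
from h import *
print(*turn(24))"
```

```text
[0.36 0.16 0.12] [0.47637882 0.0359606  0.13970006] [ 0.03  0.32 -0.43  2.43  1.51  0.32 -0.26] 4.575
```

Emit:
carry_out([
  [[0.36, 0, 0.1, 0.1, 0.1, 0, 40], [0, -0.3, 0, 0.2, 0, 0, 40], [0, -0.3, 0, 0.2, 0, 0, 40], [0, -0.3, 0, 0.2, 0, 0, 40], [0, -0.3, 0, 0.2, -0.01, 0, 40], [0, -0.3, 0, 0.2, -0.01, 0, 40]],
])

```text
time: 5.32
eef_pos: [0.5422, 0.0399, 0.1406]
eef_rot: [0.278, 0.02, 0.96, -0.003]
wrist_force: [-4.2, -0.3, 0.3]
width: 0.0399
grip_force: 2.2
```

```bash
python3 - <<'E'
from h import *
import cv2
print(*turn(30))
a=manip.get_image("scene")[130:290,240:400,::-1];b=manip.get_image("top")[150:310,230:390,::-1]
f=lambda i:cv2.resize(i,(400,400),interpolation=cv2.INTER_CUBIC)
cv2.imwrite("pics/d2.png",np.hstack([f(a),f(b)]))
E
```

```text
[-0.05  0.47  0.04] [0.54219242 0.03988936 0.14055333] [ 0.15  0.41 -0.56  2.4   1.97  0.43 -0.67] 5.325
```

View pics/d2.png

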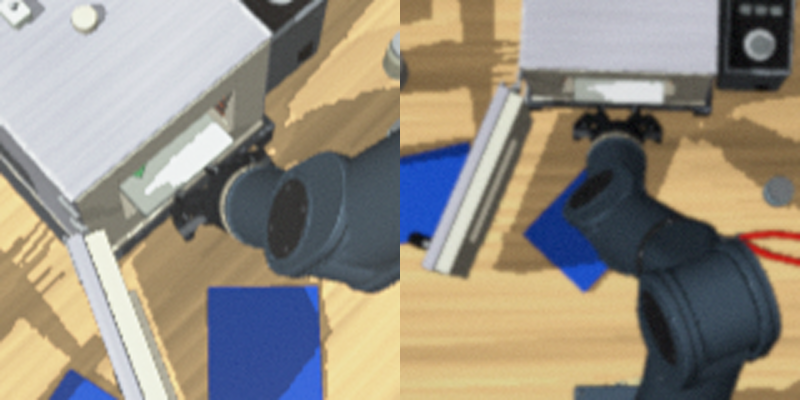

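The shelf slides in straight (scene (150-230, 120-205) of the crop), at 4 N.

Emit:
carry_out([
  [[0, -0.3, 0, 0.1, 0, 0, 40], [0, -0.3, 0, 0.1, 0, 0, 40], [0, 0, 0, 0.08, 0, 0, 40], [0, 0, 0, 0, 0, 0, 40]],
])

```text
time: 5.92
eef_pos: [0.5589, 0.0396, 0.1401]
eef_rot: [0.303, 0.021, 0.953, -0.002]
wrist_force: [-1.9, -0.5, -1.4]
width: 0.0399
grip_force: 1.2
```

Emit:
carry_out([
  [[0, 0, 0, 0.05, 0, 0, 40], [0, 0, 0, 0.05, 0, 0, 40], [0, 0, 0, 0, 0, 0, 40]],
])

```text
time: 6.3
eef_pos: [0.5631, 0.0397, 0.1393]
eef_rot: [0.302, 0.02, 0.953, -0.002]
wrist_force: [-14.5, 0.1, 7.8]
width: 0.0401
grip_force: 7.0
```

Emit:
carry_out([
  [[0, 0, 0, 0.05, 0, 0, 40], [0, 0, 0, 0, 0, 0, 40]],
])

```text
time: 6.55
eef_pos: [0.5634, 0.0398, 0.1386]
eef_rot: [0.3, 0.019, 0.954, -0.002]
wrist_force: [-31.3, -1.3, 20.8]
width: 0.0398
grip_force: 15.7
```

Emit:
carry_out([
  [[0, 0, 0, -0.2, 0, 0, 40], [0, 1, 0, -0.4, 0, 0, 40], [0, 1, 0, -0.5, 0, 0.4, 40], [0, 1, 0, -0.2, 0, 0.8, 10], [0, 1, 0, 0, 0, 0.9, 0], [0, 1, 0, 0, 0, 0.9, 0], [0, 1, 0, 0, 0, 0.9, 0], [0, 1, 0, 0, 0, 0.8, 0]],
])

```text
time: 7.55
eef_pos: [0.5275, -0.0006, 0.3037]
eef_rot: [0.124, 0.031, 0.99, -0.063]
wrist_force: [2.0, -1.2, 0.2]
width: 0.0
grip_force: 0.0
```

```bash
python3 - <<'E'
from h import *
import cv2
print(*turn(0))
for n in C: cv2.imwrite(f"pics/{n}2.png",manip.get_image(n)[:,:,::-1])
a=cv2.imread("pics/scene2.png")[170:250,260:360];b=cv2.imread("pics/top2.png")[170:270,230:350]
cv2.imwrite("pics/d3.png",np.hstack([cv2.resize(i,(400,h),interpolation=cv2.INTER_CUBIC) for i,h in((cv2.copyMakeBorder(a,0,20,0,0,0),400),(b,400))]))
E
```

```text
[1.5  2.83 0.29] [ 0.52745658 -0.00061854  0.30367916] [ 0.3   0.21 -0.62  1.9   0.41  0.91  0.98] 7.55
```

View pics/d3.png

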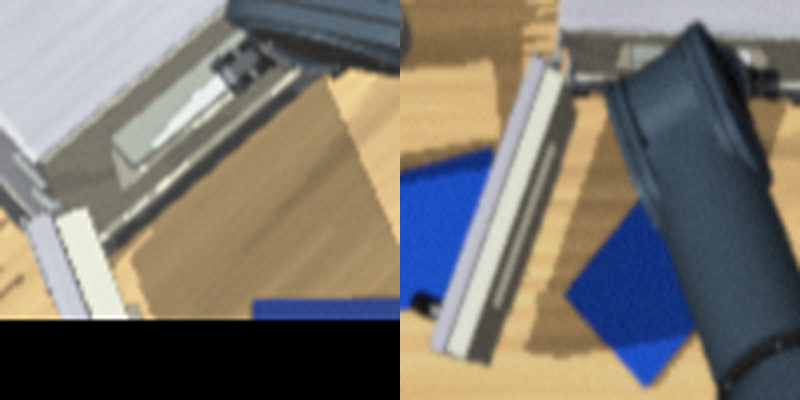

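```bash
python3 - <<'E'
from h import *
p=np.array([0.6794,.03496,-.03669])
def loc(X): d=X[:2]-p[:2];c,s=np.cos(p[2]),np.sin(p[2]);return np.round((c*d[0]+s*d[1],-s*d[0]+c*d[1],X[2]),4)
print(loc(onz("scene",(291.25,211.25),.153)))
A=loc(onz("top",(271.1,183.75),.31));B=loc(onz("top",(239.6,256.25),.31));print(A,B,onz("top",(239.6,256.25),.31),np.arctan2(A[0]-B[0],A[1]-B[1]))
def w(k): c,s=np.cos(p[2]),np.sin(p[2]); return np.array([p[0]+c*k[0]-s*k[1],p[1]+s*k[0]+c*k[1]]).round(3)
H=np.array([-.138,.147])
for t in(1.9,1.6,1.3,1,.7,.4,.2,0):
    u=np.array([-np.sin(t),-np.cos(t)]);n=np.array([-np.cos(t),np.sin(t)]);print(t,[list(w(H+r*u+.034*n)) for r in(.2,.235)])
E
```

```text
[-0.1065  0.075   0.153 ]
[-0.1358  0.1635  0.31  ] [-0.3956  0.2621  0.31  ] [0.29366019 0.31137678 0.31      ] 1.9335262047497115
1.9 [[np.float64(0.372), np.float64(0.29)], [np.float64(0.34), np.float64(0.303)]]
1.6 [[np.float64(0.35), np.float64(0.234)], [np.float64(0.315), np.float64(0.236)]]
1.3 [[np.float64(0.344), np.float64(0.174)], [np.float64(0.31), np.float64(0.165)]]
1 [[np.float64(0.357), np.float64(0.114)], [np.float64(0.327), np.float64(0.097)]]
0.7 [[np.float64(0.387), np.float64(0.062)], [np.float64(0.364), np.float64(0.036)]]
0.4 [[np.float64(0.431), np.float64(0.02)], [np.float64(0.417), np.float64(-0.012)]]
0.2 [[np.float64(0.467), np.float64(0.0)], [np.float64(0.459), np.float64(-0.034)]]
0 [[np.float64(0.506), np.float64(-0.012)], [np.float64(0.504), np.float64(-0.047)]]
```

Emit:
carry_out([
  [[0.5, 1, 0.1, 0, 0, 0.95, 0], [0.5, 1, 0.1, 0, 0, 0.95, 0], [0.5, 0.83, 0.1, -0.1, 0.8, 0, 0], [0, 0, 0, -0.2, 0.9, 0, 0], [0, 0, 0, -0.25, 0.9, 0, 0], [0, 0, 0, -0.25, 0.9, 0, 0], [0, 0, 0, -0.25, 0.9, 0, 0], [0, 0, 0, 0, 0.6, 0, 0], [0, 0, 0, 0, 0, 0, 0]],
])

```text
time: 8.78
eef_pos: [0.4639, 0.3016, 0.4154]
eef_rot: [0.001, 0.016, 1.0, -0.001]
wrist_force: [-0.2, -0.7, 0.2]
width: -0.0003
grip_force: 0.0
```

```bash
python3 -c "
from h import *
print(*turn(0))"
```

```text
[ 0.01  0.03 -0.06] [0.46388556 0.3015555  0.41542237] [-0.15  0.34 -0.76  1.41  0.24  1.48  0.64] 8.775
```

```bash
python3 - <<'E'
from h import *
p=np.array([0.6794,.03496,-.03669])
def w(k): c,s=np.cos(p[2]),np.sin(p[2]); return np.array([p[0]+c*k[0]-s*k[1],p[1]+s*k[0]+c*k[1]])
H=np.array([-.138,.147]);q=np.array([.4639,.3016])
for t in[1.93]+list(np.arange(1.8,-.01,-.12)):
    r=.12+.04*max(0,(1-t)) 
    u=np.array([-np.sin(t),-np.cos(t)]);n=np.array([-np.cos(t),np.sin(t)]);x=w(H+r*u+.034*n);print(round(t,2),x.round(3),((x-q)/.06).round(2),np.hypot(*x).round(3));q=x
E
```

```text
1.93 [0.449 0.265] [-0.24 -0.62] 0.521
1.8 [0.44  0.251] [-0.15 -0.22] 0.507
1.68 [0.433 0.238] [-0.12 -0.22] 0.494
1.56 [0.428 0.224] [-0.09 -0.23] 0.483
1.44 [0.424 0.209] [-0.06 -0.24] 0.473
1.32 [0.422 0.195] [-0.03 -0.25] 0.465
1.2 [0.422 0.18 ] [-0.   -0.25] 0.459
1.08 [0.424 0.165] [ 0.03 -0.25] 0.455
0.96 [0.426 0.149] [ 0.04 -0.26] 0.452
0.84 [0.428 0.132] [ 0.03 -0.29] 0.448
0.72 [0.432 0.115] [ 0.07 -0.29] 0.447
0.6 [0.439 0.098] [ 0.11 -0.28] 0.449
0.48 [0.448 0.081] [ 0.15 -0.27] 0.455
0.36 [0.459 0.066] [ 0.19 -0.26] 0.464
0.24 [0.473 0.052] [ 0.23 -0.24] 0.476
0.12 [0.489 0.039] [ 0.27 -0.21] 0.491
0.0 [0.507 0.028] [ 0.3  -0.18] 0.508
```

Emit:
carry_out([
  [[0, 0, 0, 0, 0, -0.9, 0], [0, 0, 0, 0, 0, -0.9, 0], [0, 0, 0, 0, 0, -0.53, 0], [0, 0, 0, 0, 0, 0, 0]],
])

```text
time: 9.28
eef_pos: [0.465, 0.2964, 0.2741]
eef_rot: [0.0, 0.019, 1.0, -0.003]
wrist_force: [0.6, 0.4, 1.3]
width: 0.0
grip_force: 0.0
```

Emit:
carry_out([
  [[0, 0, 0, -0.12, -0.25, 0, 0], [0, 0, 0, -0.13, -0.28, 0, 0], [0, 0, 0, -0.15, -0.22, 0, 0], [0, 0, 0, -0.12, -0.22, 0, 0], [0, 0, 0, -0.09, -0.23, 0, 0], [0, 0, 0, -0.06, -0.24, 0, 0], [0, 0, 0, -0.03, -0.25, 0, 0], [0, 0, 0, 0, -0.25, 0, 0], [0, 0, 0, 0.03, -0.25, 0, 0], [0, 0, 0, 0.04, -0.26, 0, 0]],
])

```text
time: 10.52
eef_pos: [0.4277, 0.1503, 0.2758]
eef_rot: [0.001, 0.019, 1.0, -0.001]
wrist_force: [-0.0, 2.3, 0.6]
width: 0.0
grip_force: 0.9
```

```bash
python3 - <<'E'
from h import *
import cv2
print(*turn(0))
a=manip.get_image("scene")[130:290,240:400,::-1];b=manip.get_image("top")[150:310,230:390,::-1]
f=lambda i:cv2.resize(i,(400,400),interpolation=cv2.INTER_CUBIC)
cv2.imwrite("pics/d4.png",np.hstack([f(a),f(b)]))
E
```

```text
[0.03 0.03 0.  ] [0.42767585 0.15026945 0.27576341] [ 0.15  0.26 -0.75  1.9   0.2   1.06  0.85] 10.525
```

View pics/d4.png

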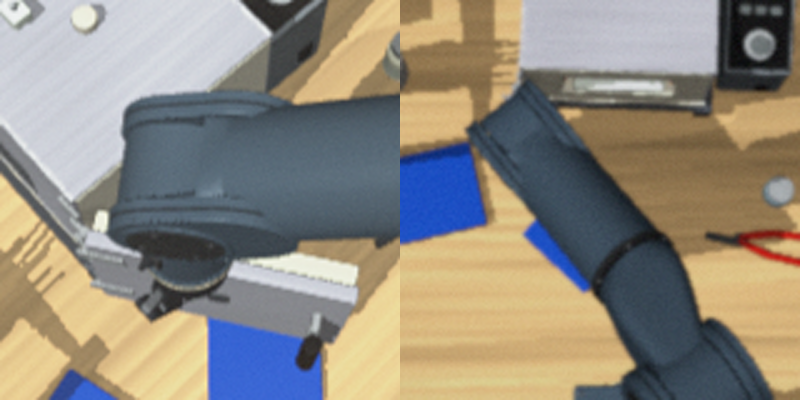

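The door is turning shut, with the fingertips on its outer face at (165,300) and the handle free at (310,345). I keep going.

Emit:
carry_out([
  [[0, 0, 0, 0.03, -0.29, 0, 0], [0, 0, 0, 0.07, -0.29, 0, 0], [0, 0, 0, 0.11, -0.28, 0, 0], [0, 0, 0, 0.15, -0.27, 0, 0], [0, 0, 0, 0.19, -0.26, 0, 0], [0, 0, 0, 0.23, -0.24, 0, 0], [0, 0, 0, 0.23, -0.18, 0, 0], [0, 0, 0, 0.15, -0.1, 0, 0], [0, 0, 0, 0, 0, 0, 0]],
])

```text
time: 11.75
eef_pos: [0.4979, 0.0363, 0.2756]
eef_rot: [0.002, 0.019, 1.0, -0.001]
wrist_force: [-1.0, -0.4, -1.2]
width: 0.0002
grip_force: 0.0
```

Emit:
carry_out([
  [[0, 0, 0, 0.08, 0, 0, 0], [0, 0, 0, 0.08, 0, 0, 0], [0, 0, 0, 0.06, 0, 0, 0], [0, 0, 0, 0.05, 0, 0, 0], [0, 0, 0, 0, 0, 0, 0]],
])

```text
time: 12.38
eef_pos: [0.513, 0.0367, 0.2758]
eef_rot: [0.001, 0.018, 1.0, -0.002]
wrist_force: [-4.2, -0.6, 1.7]
width: -0.0
grip_force: 1.8
```

Emit:
carry_out([
  [[0, 0, 0, 0.07, 0, 0, 0], [0, 0, 0, 0.05, 0, 0, 0], [0, 0, 0, 0, 0, 0, 0]],
])

```text
time: 12.75
eef_pos: [0.5129, 0.0367, 0.2756]
eef_rot: [-0.006, 0.018, 1.0, -0.003]
wrist_force: [-38.0, -2.1, 26.0]
width: 0.0002
grip_force: 19.4
```

Door stopped hard (38 N): shut. I back off and move over the button.

Emit:
carry_out([
  [[0, 0, 0, -0.3, 0, 0, 0], [0, 0, 0, -0.3, 0, 0.5, 0], [0, 0, 0, 0, -0.3, 0.9, 0], [0, 0, 0, 0.4, -0.8, 0.3, 0], [0, 0, 0, 0.6, -0.7, 0, 0], [0, 0, 0, 0.6, -0.7, 0, 0], [0, 0, 0, 0.6, -0.7, 0, 0], [0, 0, 0, 0.03, -0.2, -0.5, 0], [0, 0, 0, 0, 0, -0.5, 0], [0, 0, 0, 0, 0, 0, 0]],
])

```text
time: 14.0
eef_pos: [0.6178, -0.1676, 0.3158]
eef_rot: [-0.0, 0.019, 1.0, -0.001]
wrist_force: [0.2, -0.0, 0.6]
width: -0.0002
grip_force: 0.0
```

```bash
python3 - <<'E'
from h import *
import cv2
print(*turn(0))
a=manip.get_image("scene")[80:240,240:400,::-1];b=manip.get_image("top")[100:260,260:420,::-1]
f=lambda i:cv2.resize(i,(400,400),interpolation=cv2.INTER_CUBIC)
cv2.imwrite("pics/d5.png",np.hstack([f(a),f(b)]))
E
```

```text
[ 0.02 -0.    0.  ] [ 0.61776141 -0.16755163  0.31583144] [ 0.54  0.51 -0.6   1.39  0.29  1.33  1.47] 14.0
```

View pics/d5.png

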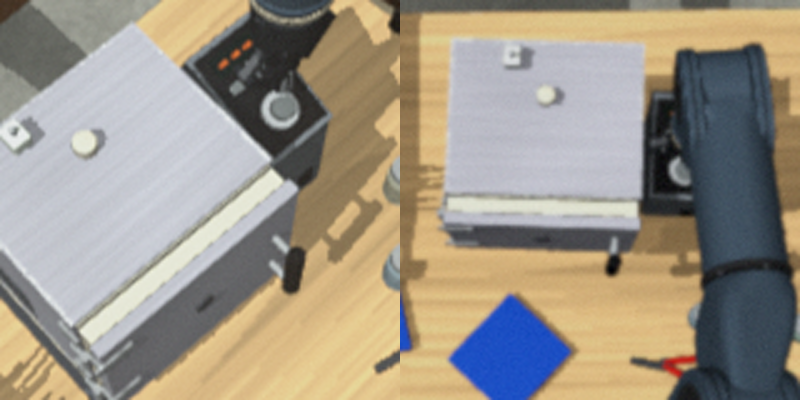

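Door is shut, flush along the kiln front in both views. The fingertips hover at scene crop (288,80), just over the button at (283,107).

Emit:
carry_out([
  [[0, 0, 0, -0.12, 0, -0.3, 0], [0, 0, 0, 0, 0, -0.25, 0], [0, 0, 0, 0, 0, -0.05, 0], [0, 0, 0, 0, 0, -0.05, 0], [0, 0, 0, 0, 0, 0, 0]],
])

```text
time: 14.72
eef_pos: [0.6124, -0.1672, 0.2809]
eef_rot: [0.003, 0.019, 1.0, -0.002]
wrist_force: [-0.1, -0.8, 9.2]
width: -0.0003
grip_force: 4.3
```

Emit:
carry_out([
  [[0, 0, 0, 0, 0, -0.06, 0], [0, 0, 0, 0, 0, -0.05, 0], [0, 0, 0, 0, 0, 0, 0]],
])

```text
time: 15.1
eef_pos: [0.613, -0.1672, 0.2796]
eef_rot: [0.006, 0.019, 1.0, -0.003]
wrist_force: [-15.6, 0.3, 45.5]
width: -0.0
grip_force: 24.0
```

Emit:
carry_out([
  [[0, 0, 0, 0, 0, 0.1, 0], [0, 0, 0, 0, 0, 0.05, 0], [0, 0, 0, 0, 0, 0, 0]],
])

```text
time: 15.48
eef_pos: [0.6119, -0.1672, 0.2821]
eef_rot: [0.002, 0.018, 1.0, -0.002]
wrist_force: [0.9, 0.2, 4.0]
width: 0.0002
grip_force: 2.1
```

Emit:
carry_out([
  [[0, 0, 0, 0, 0, 0.04, 0], [0, 0, 0, 0, 0, 0, 0]],
])

```text
time: 15.72
eef_pos: [0.6114, -0.1672, 0.2836]
eef_rot: [0.002, 0.018, 1.0, -0.001]
wrist_force: [0.2, 0.2, 2.9]
width: 0.0002
grip_force: 1.6
```

Emit:
carry_out([
  [[0, 0, 0, 0, 0, 0.04, 0], [0, 0, 0, 0, 0, 0, 0]],
])

```text
time: 15.98
eef_pos: [0.6108, -0.1672, 0.2858]
eef_rot: [0.001, 0.018, 1.0, -0.001]
wrist_force: [-1.6, -0.0, 1.1]
width: 0.0002
grip_force: 1.0
```

Emit:
carry_out([
  [[0, 0, 0, 0, 0, 0.04, 0], [0, 0, 0, 0, 0, 0, 0]],
])

```text
time: 16.23
eef_pos: [0.6114, -0.1675, 0.2885]
eef_rot: [0.002, 0.019, 1.0, -0.002]
wrist_force: [-0.8, -0.0, -0.3]
width: -0.0001
grip_force: 0.0
```

The force rises like a spring over about 5 mm, then hits a hard stop, so the button went fully down and came back. I move clear and hand in.

Emit:
carry_out([
  [[0, 0, 0, 0, 0, 0.5, 0], [0, 0, 0, 0, 0, 0.9, 0], [0, 0, 0, 0, 0, 0.6, 0], [0, 0, 0, 0, 0, 0, 0]],
])

```text
time: 16.73
eef_pos: [0.6124, -0.1671, 0.4115]
eef_rot: [0.004, 0.019, 1.0, -0.002]
wrist_force: [-0.2, -0.2, -1.0]
width: 0.0004
grip_force: 0.0
```

```bash
python3 -c "
from station import manip
print(manip.get_state()['eef_pos']);print(manip.job_done())"
```

```text
[ 0.61238479 -0.167105    0.4114593 ]
the job is handed in; nothing more can be done
None
```

I pushed the shelf in until it stopped, swung the door shut, pressed the start button and let it come back, then handed the job in at about 17 s; no verdict came back, and I couldn't see the shelf or blanks once the door was shut.

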